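# Prove the bench stop button and re-arm it

### The arm

A 6-joint arm with a two-finger parallel gripper is mounted at the origin on the work surface. World frame = base frame: x ahead of the robot, y to its left, z up, the work surface at z = 0. Lengths are in m, angles in degrees, forces in N, time in s.
With the tool pointing down it reaches from about 0.325 to 0.9 m from the base axis. Payload 6.1 kg.
Tool frame: the origin (TCP) lies at the centre of the arm's flange, where the gripper is bolted on; the fingertips stand 182 mm ahead of it and the grasp point (between the pads) lies 164 mm ahead of it (r.tcp_to_grasp is the distance from the TCP to the grasp point, in m); z points along the fingers, y is the direction in which the jaws open and shut (so a half turn about z gives the same grasp; the last joint's range is limited). The gripper opens to 87 mm and grips with 3 to 60 N. Pads are 19 mm wide; open, the fingers measure 117 mm over their backs; the gripper's body (75 mm by 190 mm) begins 51 mm behind the grasp point.
Start: joints at [-80.621, 12.628, 87.462, -0, 79.91, -7.225], TCP at [0.179, -0.599, 0.405] pointing down, gripper open.
Joint ranges: [-170.65, 170.65], [-52.31, 119.04], [5.05, 147.46], [-71.25, 251.25], [11.57, 151.72], [-153.62, 153.62]. Speed limits (degrees/s): [147.25, 147.25, 172.46, 180, 180, 180].

### API

Orientations are given as [roll, pitch, yaw] about the fixed x, y, z axes, in that order (R = Rz(yaw) Ry(pitch) Rx(roll)).
In Python, from station import r gives the robot as it stands.
- The arm moves only by the shell command python3 -m inch 'ROWS' [FORCE]. ROWS is JSON, a list of rows, each a list of 5 numbers: the shift along the tool's x, y, z in m, then the turn about the tool's z in rad, then the finger opening in m, from 0 to 0.087. A call has 1 to 12 rows; each row shifts and turns the commanded pose from where the row before left it, along the tool's axes as they then stand; what a row does not reach is not made up. A row lasts 1/8 s, in which the tool goes at most 62.5 mm and 10.7 degrees, less where a joint would pass 70% of its speed; a pose out of reach is approached as far as the arm can. A call is refused whole if a number of a shift passes 0.0625 or a number of a turn 0.188, either way. A call with a gripper value outside its range is refused whole. The fingers move at their own pace and stop on an object; FORCE is the grip in N (left out, the last holds). Time passes only in rows, so rows that do not move let the fingers close. It gives the time, the measured TCP pose, the force and the opening at its end, in the units of the state.
- r.state(): the state, without advancing time (a new reading comes with each control period).
- r.grab_frame(name): name is "scene" or "top" or "wrist"; returns a dict with "image" (420x560x3 uint8, red, green, blue), "mtx" (3x3 intrinsics, pixels), "rvec" (rotation vector, rad) and "tvec" (3), from world to camera coordinates, as OpenCV has them. Camera axes: x right, y down, z forward; pixel columns grow to the right and rows downward; lengths in m; the calibration is good to about 2 mm. A picture is of the moment at which its call begins. There is no depth.
- r.job_done(): hands the job in, once; it reports no verdict.
The state is a dict: "time": time; "joint_pos": joint angles; "qvel": joint speeds; "effort": joint torques, N m; "ee_pos": TCP position; "tool_rot": TCP orientation; "contact_force": force on the tool from outside, world axes, zero at the start; "wrist_torque": the same for the moment, N m; "gripper_width": opening from 0.0 (shut) to 1.0 (fully open).
Only numpy, scipy, OpenCV 4.12 (cv2) and the standard library are available. Lean on these libraries where they do the work, as an engineer would, in place of code of your own. Each camera call takes 0.05 s, during which the arm holds its last target. There are 200 camera calls.

### The job

Do the routine check of the stop button on the bench control station: press the big mushroom-shaped button down until it latches in, then push one of its two wings round clockwise (seen from above) with a fingertip until the head springs back up, and after that press the plain round button beside it fully in to re-arm the autosampler, and let go. Only press and push: do not take hold of the head from both sides, do not turn the selector switch, and leave everything else on the bench where it stands.

Things in the scene. Friction and masses are not known exactly. Their poses are not given: they have to be found in the camera images.
- station: grey control station fixed to the bench, 100 x 296 mm (its x, y), 60 mm high; origin under its centre on the bench, z up. In a row along its middle on the flat top, from its -y end: the mushroom stop at y = -98 mm, the round re-arm button at y = 0, the selector switch at y = +68 mm, a small white lamp (14 mm high) at y = +120 mm
- stop_crown (a point): top of the black mushroom stop, on its axis: 36 mm above the station's top when out, 30 mm when latched in. The head: a round domed hub of 20.5 mm radius, 24 mm thick, highest in the middle (press there), with two opposite swirl-shaped wings that reach 34 mm from the axis, their tops 7 mm below the crown. z is up
- stop_in (a joint): how far the mushroom is pressed in, m: 0 = out, 0.006 = fully in, on its end stop. A snap-over latch: about 9 N on the crown starts it, less as it goes down; past about 0.003 it snaps in by itself and stays latched at 0.006. It is brought out again by turning the head
- stop_turn (a joint): turn of the mushroom head, rad, growing clockwise seen from above: 0 at rest, end stop at 1.2; a spring turns it back to 0 when let go. Turned to about 0.6 while latched in, its cam has lifted the head over the latch and it springs out by itself. Needs about 0.1 N m: 3 to 5 N on a wing's face
- wing_a: one wing of the mushroom head, with its half of the hub. Origin: middle of its flat pushing face (14 mm radially, 17 mm high), 27 mm from the head's axis; x radially outward, z up; the face looks to +y: push it toward -y, round the axis. Beside it 85 degrees of hub are free for a finger. Underside 12 mm above the station's top when out, 6 mm latched; clear below beyond 23 mm from the axis
- wing_b: the other wing, the same, turned by 180 degrees about the head's axis
- rearm_top (a point): centre of the top face of the plain round black re-arm button, 27 mm in diameter; 13 mm above the station's top when out and 9 mm above its steel collar
- rearm (a joint): how far the re-arm button is pressed, m: 0 = out, 0.005 = fully in (spring, 2.4 N to start, 5.4 N fully in); springs back when let go
- selector_tip (a point): end of the bar handle (36 mm long, 10 mm wide, top 27 mm above the station's top) of the selector switch, 17 mm from its axis; must not be turned
- vial_a: screw-cap vial standing on the bench, 27 mm in diameter, 60 mm high; origin at its base. Bystander
- vial_b: another such vial. Bystander
- crucible: white porcelain bowl, 56 mm in diameter, 30 mm high; origin at its base. Bystander
- tweezers: steel tweezers lying on the bench, 126 mm long along x, 12 mm high. Bystander
- mouse: computer mouse, 104 x 60 x 35 mm. Bystander
- tube: capped sample tube standing on the bench, 33 mm in diameter, 114 mm high; origin at its base. Bystander
- tube_rack: rack of capped sample tubes, 150 x 195 mm, 120 mm high; origin under its centre. Bystander

How it is judged (in metres and radians):
On the way, in this order (a step that is already met when the one before it is completed fails the run):
1. the mushroom is pressed fully in and latched (value of joint stop_in above 0.0052 m), for 0.2 s.
2. its head is turned clockwise far enough to unlatch (value of joint stop_turn above 0.4 rad).
3. the mushroom has sprung out and its head has turned back (value of joint stop_in below 0.001 m and value of joint stop_turn below 0.12 rad), for 0.2 s.
4. the round re-arm button is pressed fully in while the mushroom is out (value of joint rearm above 0.0042 m and value of joint stop_in below 0.001 m), for 0.1 s.
At the end, for the whole second after the job is handed in: the mushroom is out (under 1 mm in), its head back at rest (under 0.12 rad) and the re-arm button is out again (under 1 mm in) (all of step 3 and value of joint rearm below 0.001 m); the robot touches nothing.
It fails at once if the mushroom's head is gripped to turn it: the fingers press on both of its sides (each a wing with its half of the hub) at once, over 0.5 N each, while it is turned over 0.1 rad (value of joint stop_turn above 0.1 rad and contact force between the fingers and wing_a above 0.5 N and contact force between the fingers and wing_b above 0.5 N).
It fails at once if the selector switch is turned (its handle's end moves over 4 mm) (distance of selector_tip from where it was at the start of the episode above 0.004 m).
It fails at once if something standing on the bench is moved, tipped or lifted (over 15 mm) (distance of any of vial_a, vial_b, crucible, tweezers, mouse, tube, tube_rack from where it was at the start of the episode above 0.015 m or angle between any of vial_a, vial_b, tube's own z axis and vertical above 0.5 rad).
It also fails if it takes over 51 s, if anything falls off the work surface, if the arm or the gripper's body presses on something with over 40 N, if the wrist force passes 120 N, or if a joint passes its speed limit or range.

## Working session

There is one attempt and no reset: what is moved stays moved. The work goes in short steps, Python scripts to look and compute and a shell command to move; the robot and the scene stay as the last step left them, time stands still between calls to the robot, and variables do not carry over. Pictures are saved under pics/ and viewed, about 8 in all and at most 12, crops included, and the job is handed in when it is done.

```bash
mkdir -p pics; ls
cat > h.py <<'E'
import numpy as np, cv2
from station import r
def grab(n,f):
    d=r.grab_frame(n); cv2.imwrite('pics/'+f+'.png',d['image'][:,:,::-1]); np.savez('pics/'+f+'.npz',**{k:np.array(d[k]) for k in('image','mtx','rvec','tvec')}); return d
def load(f): return dict(np.load('pics/'+f+'.npz'))
def ray(d,uv):
    R=cv2.Rodrigues(d['rvec'])[0]; t=np.array(d['tvec']).reshape(3)
    n=cv2.undistortPoints(np.array([[uv]],float),d['mtx'],None)[0,0]
    v=R.T@np.array([n[0],n[1],1]); return -R.T@t, v/np.linalg.norm(v)
def plane(d,uv,z):
    c,v=ray(d,uv); return c+v*(z-c[2])/v[2]
def tri(d1,a,d2,b):
    c1,v1=ray(d1,a);c2,v2=ray(d2,b)
    s=np.linalg.lstsq(np.c_[v1,-v2],c2-c1,rcond=None)[0]
    p,q=c1+s[0]*v1,c2+s[1]*v2
    return (p+q)/2,np.linalg.norm(p-q)
def proj(d,P): return cv2.projectPoints(np.array(P,float).reshape(-1,3),d['rvec'],d['tvec'],d['mtx'],None)[0].reshape(-1,2)
E
python3 - <<'E'
from h import *
ims=[grab(n,n+'0')['image'] for n in('scene','top')]
for n in('scene0','top0'):
    d=load(n);print(n,ray(d,(280,210)))
print(r.state())
E
```

```text
pics
scene0 (array([ 1.04925552, -0.77475887,  0.87619167]), array([-0.40705704,  0.6587888 , -0.63269415]))
top0 (array([0.48701836, 0.04214003, 1.02955834]), array([ 6.73216256e-02,  3.36201697e-04, -9.97731269e-01]))
{'time': 0.1, 'joint_pos': array([-8.06206295e+01,  1.26724894e+01,  8.75214277e+01,  4.79148052e-04,
        7.99120486e+01, -7.22565131e+00]), 'qvel': array([ 0.05597134, -0.14874639, -0.06174075,  0.06832737, -0.13259982,
       -0.00224193]), 'effort': array([ 3.72361383e-04, -4.95942950e+01, -3.88521123e+01,  7.01709324e-02,
        5.15236636e-02, -3.76441653e-05]), 'ee_pos': array([ 0.17855643, -0.59868398,  0.40370678]), 'tool_rot': array([-1.79894935e+02, -1.37959219e-02,  1.66049248e+01]), 'contact_force': array([-0.2410895 , -1.230887  ,  0.86475875]), 'wrist_torque': array([-0.00558377,  0.02197085, -0.02580052]), 'gripper_width': 1.0030836931989715}
```

View pics/top0.png

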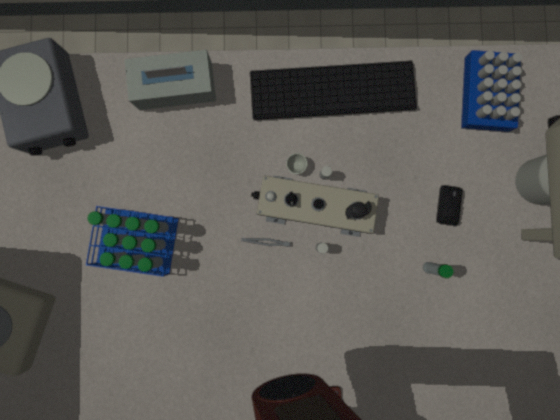

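View pics/scene0.png

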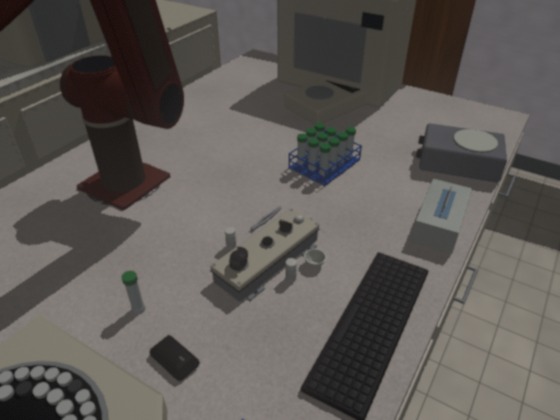

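The top view shows the station at about (318,205). From right to left are the mushroom (360,210), re-arm button (319,204), selector (292,199) and lamp (270,197). In the scene view, the mushroom is at about (239,257) and the re-arm button at (267,241). Next I'll triangulate these and zoom in.

Run:
```python
from h import *
t,s=load('top0'),load('scene0')
for n,a,b in(('rearm',(319,204),(267,241)),('mush',(358,210),(239,256)),('lamp',(270,197),(299,218))):
    print(n,tri(t,a,s,b),plane(t,a,.075))
# station top outline by colour (bright beige/ saturation)
im=t['image'];print(im[190,280],im[215,300],im[300,250],im[222,345])
A=cv2.resize(im[165:260,235:395],None,fx=5,fy=5,interpolation=cv2.INTER_CUBIC)
cv2.imwrite('pics/topc.png',np.clip(A[:,:,::-1]*1.6,0,255).astype('uint8'))
```

```text
rearm (array([ 0.56538852, -0.05417492,  0.06813725]), np.float64(0.0012024187126390621)) [ 0.56433599 -0.05382385  0.075     ]
mush (array([ 0.5475243 , -0.1469582 ,  0.08495286]), np.float64(0.0012577517215990781)) [ 0.54764498 -0.14932267  0.075     ]
lamp (array([0.58621259, 0.06748328, 0.06453738]), np.float64(0.002679096526746918)) [0.58402442 0.06647727 0.075     ]
[126 122 106] [123 121 104] [121 116 109] [121 118 103]
```

View pics/topc.png

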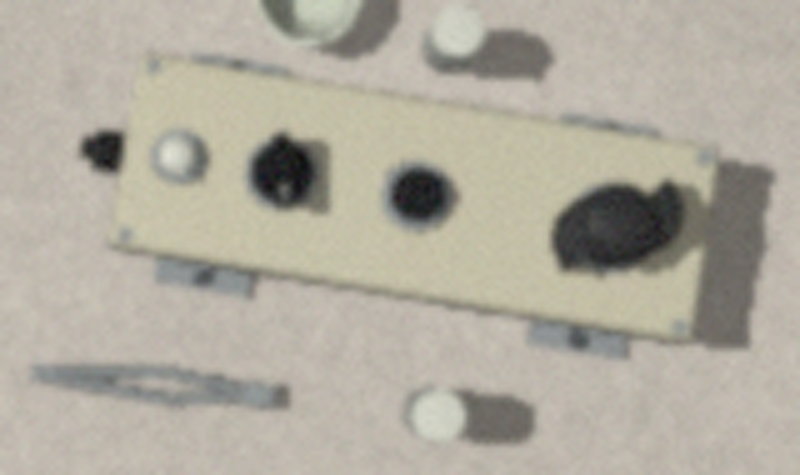

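```bash
python3 -m inch '[[0.045,-0.032,0,0,0],[0.045,-0.032,0,0,0],[0.045,-0.032,0,0,0],[0.045,-0.032,0,0,0],[0.045,-0.032,0,0,0],[0.045,-0.032,0,0,0],[0.045,-0.032,0,0,0],[0.045,-0.032,0,0,0],[0.045,-0.032,0,0,0],[0.045,-0.032,0,0,0],[0,0,0,0,0],[0,0,0,0,0]]'
python3 - <<'E'
from h import *
d=grab('wrist','w0'); s=r.state(); print(s['ee_pos'],s['tool_rot'],s['contact_force'],s['gripper_width'])
print(ray(d,(280,210)), proj(d,[[.5475,-.15,.096],[.565,-.054,.073],[.5475,-.15,.06]]))
E
```

```text
time: 1.6
ee_pos: [0.5182, -0.1636, 0.4042]
tool_rot: [-180.0, 0.1, 16.7]
contact_force: [-1.1, 0.2, 0.9]
gripper_width: 0.003
[ 0.51790642 -0.16424962  0.40430935] [-1.79985734e+02  5.94876648e-02  1.65803865e+01] [ 0.57427739 -0.58356194  0.06604977] 0.007449082601657657
(array([ 0.5850933 , -0.14522632,  0.38377389]), array([-0.24559645, -0.08230401, -0.96587185])) [[271.0945676  170.31647412]
 [184.72080943 123.16711892]
 [271.78779852 166.00231124]]
```

View pics/w0.png

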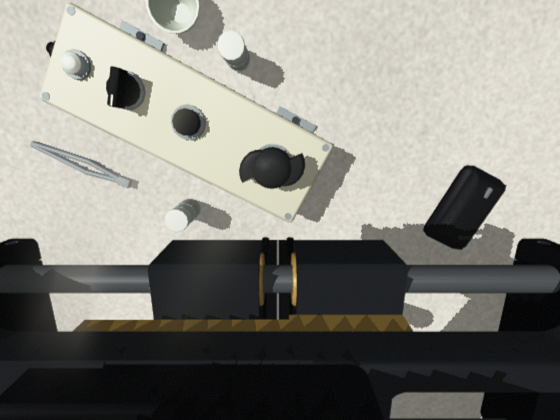

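The wrist view shows the head at about (272,167), with wings to the right (300,165) and left (247,175). The re-arm button is at (187,122), and the station is fully visible. I'll take a second wrist view from a shifted position for stereo.

```bash
python3 -m inch '[[0.0,-0.04,0.02,0,0],[0,-0.04,0.02,0,0],[0,0,0,0,0],[0,0,0,0,0]]'
python3 - <<'E'
from h import *
grab('wrist','w1')
out=[]
for n in('w0','w1'):
    d=load(n);p=proj(d,[.5475,-.15,.085])[0];x,y=int(p[0]),int(p[1]);print(n,p)
    x0,y0=x-33,y-28
    c=cv2.resize(d['image'][max(y0,0):y0+58,x0:x0+66],None,fx=6,fy=6,interpolation=cv2.INTER_CUBIC)[:340]
    c=np.clip(c.astype(float)*2.2,0,255).astype('uint8')
    print('origin',x0,y0); out.append(c)
cv2.imwrite('pics/heads.png',np.hstack(out)[:,:,::-1])
E
```

```text
time: 2.15
ee_pos: [0.4955, -0.0883, 0.3653]
tool_rot: [179.9, -0.0, 16.5]
contact_force: [0.2, -0.7, 1.0]
gripper_width: 0.006
w0 [271.32353606 168.8915417 ]
origin 238 140
w1 [359.61429274 174.70550488]
origin 326 146
```

View pics/heads.png

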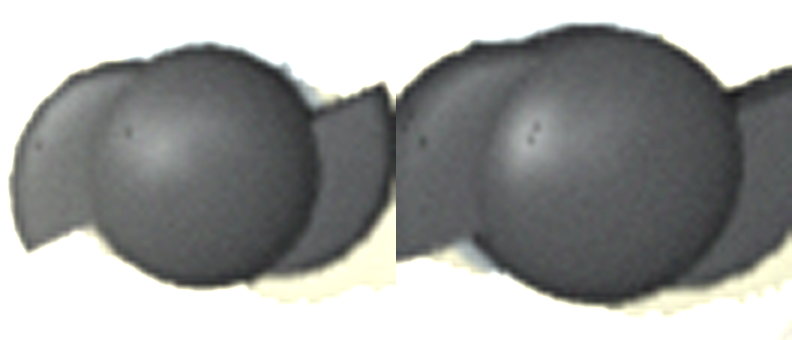

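Run:
```python
from h import *
a,b=load('w0'),load('w1')
hub=tri(a,(238+205/6,140+168/6),b,(326+212/6,146+165/6)); print('hub',hub)
tr=plane(a,(238+383/6,140+84/6),.089); ti=plane(a,(238+312/6,140+112/6),.089); tl=plane(a,(238+27/6,140+249/6),.089); tli=plane(a,(238+88/6,140+226/6),.089)
print('tips',tr,tl,'mid',(tr+tl)/2,'len',np.linalg.norm(tr-tl)/2); 
for q in((tr,ti),(tl,tli)):
    v=q[0]-q[1]; print('face dir',np.degrees(np.arctan2(v[1],v[0])),np.linalg.norm(v))
v=tr-tl;print('tip dir',np.degrees(np.arctan2(v[1],v[0])))
def comp(d,P,T=60):
    m=(d['image'].max(2)<T).astype('uint8'); p=proj(d,P)[0]
    n,l,st,ce=cv2.connectedComponentsWithStats(m); i=l[int(p[1]),int(p[0])]; print(i,st[i],ce[i]);
    return ce[i],(l==i)
ra,_=comp(a,[.565,-.054,.07]); rb,_=comp(b,[.565,-.054,.07]); re=tri(a,ra,b,rb); print('rearm',re,plane(a,ra,.070),plane(b,rb,.070))
ha,ma=comp(a,[.5475,-.15,.085]); hb,mb=comp(b,[.5475,-.15,.085]); print('headcentroid',tri(a,ha,b,hb),plane(a,ha,.085),plane(b,hb,.085))
t=load('top0');s=load('scene0')
# panel
for d,n in((a,'w0'),(b,'w1')):
    im=d['image'].astype(int);hsv=cv2.cvtColor(d['image'],cv2.COLOR_RGB2HSV)
    m=((im[:,:,0]-im[:,:,2]>12)&(im[:,:,0]>150)).astype('uint8');m[235:]=0
    m=cv2.morphologyEx(m,cv2.MORPH_OPEN,np.ones((5,5)))
    c=max(cv2.findContours(m,0,2)[0],key=cv2.contourArea); q=cv2.boxPoints(cv2.minAreaRect(cv2.convexHull(c)))
    W=np.array([plane(d,x,.06) for x in q]);print(n,W.round(4).tolist(),'c',W.mean(0),[np.linalg.norm(W[i]-W[i-1]).round(4) for i in range(4)])
```

```text
hub (array([ 0.54892797, -0.15050137,  0.08690984]), np.float64(0.00019592564847685653))
tips [ 0.57049637 -0.17439995  0.089     ] [ 0.5276361  -0.12585083  0.089     ] mid [ 0.54906624 -0.15012539  0.089     ] len 0.03238062434588515
face dir -51.92295937072142 0.01236555325728483
face dir 127.29490807354416 0.010961862977845483
tip dir -48.56120542783333
6 [179 110  22  26 370] [190.56486486 123.67837838]
4 [246 106  30  31 715] [260.92727273 121.01538462]
rearm (array([ 0.56580824, -0.05305451,  0.05005843]), np.float64(0.0021288215966399683)) [ 0.56601819 -0.05890084  0.07      ] [ 0.56652054 -0.05387266  0.07      ]
7 [ 240  147   65   41 1720] [274.17209302 168.07034884]
5 [ 321  150   77   47 2593] [359.45430004 172.99652912]
headcentroid (array([ 0.54805445, -0.15270732,  0.07417436]), np.float64(0.0005108043111936755)) [ 0.54910821 -0.15250412  0.085     ] [ 0.54886934 -0.14933523  0.085     ]
w0 [[0.552, 0.1733, 0.06], [0.693, 0.0895, 0.06], [0.5893, -0.2246, 0.06], [0.4056, -0.1642, 0.06]] c [ 0.55997385 -0.03148995  0.06      ] [np.float64(0.3678), np.float64(0.1641), np.float64(0.3307), np.float64(0.1933)]
w1 [[0.4036, 0.1803, 0.06], [0.6115, 0.1735, 0.06], [0.6848, -0.1679, 0.06], [0.4852, -0.234, 0.06]] c [ 0.54629376 -0.01202949  0.06      ] [np.float64(0.4223), np.float64(0.208), np.float64(0.3491), np.float64(0.2103)]
```

```bash
python3 -m inch '[[0,0,0,0.183,0],[0,0,0,0.183,0],[0,0,0,0.183,0],[0,0,0,0.183,0],[0,0,0,0.183,0],[0,0,0,0.183,0],[0,0,0,0.183,0],[0,0,0,0.183,0],[0,0,0,0.183,0],[0,0,0,0.183,0],[0,0,0,0.183,0],[0,0,0,0,0]]'; python3 -c "
from h import *
s=r.state();print(s['ee_pos'],s['tool_rot'],s['joint_pos'])"
```

```text
time: 3.7
ee_pos: [0.4611, -0.1569, 0.3609]
tool_rot: [-178.1, 4.0, -94.3]
contact_force: [0.3, 0.3, 0.6]
gripper_width: 0.006
[ 0.46109566 -0.15694566  0.36090965] [-178.10492315    4.04950623  -94.31828602] [-29.57794465  -4.72267523 110.62003222   4.64704064  74.16434082
 153.53621285]
```

Positive turn is clockwise seen from above, because tool z points down, so I turned the wrong way. I'll reverse it.

```bash
python3 -m inch '[[0,0,0,-0.183,0],[0,0,0,-0.183,0],[0,0,0,-0.183,0],[0,0,0,-0.183,0],[0,0,0,-0.183,0],[0,0,0,-0.183,0],[0,0,0,-0.183,0],[0,0,0,-0.183,0],[0,0,0,-0.183,0],[0,0,0,-0.183,0],[0,0,0,-0.183,0],[0,0,0,0,0]]';  python3 -m inch '[[0,0,0,-0.183,0],[0,0,0,-0.183,0],[0,0,0,-0.183,0],[0,0,0,-0.183,0],[0,0,0,-0.183,0],[0,0,0,-0.183,0],[0,0,0,-0.183,0],[0,0,0,-0.183,0],[0,0,0,-0.183,0],[0,0,0,-0.183,0],[0,0,0,-0.1,0],[0,0,0,0,0]]'; python3 -c "
from h import *
s=r.state();print(s['ee_pos'],s['tool_rot'],s['joint_pos'])"
```

```text
time: 5.2
ee_pos: [0.4625, -0.1535, 0.361]
tool_rot: [-177.1, -3.5, 21.2]
contact_force: [-0.3, 0.3, -0.1]
gripper_width: 0.005
time: 6.7
ee_pos: [0.4623, -0.1534, 0.3607]
tool_rot: [175.8, -1.5, 131.7]
contact_force: [2.1, -0.1, -0.3]
gripper_width: 0.006
[ 0.46231531 -0.15341334  0.36067404] [175.75849252  -1.51294912 131.7476867 ] [-29.14850095  -4.69618041 110.62242909   4.68068144  74.1628436
 -72.12169627]
```

```bash
cat >> h.py <<'E'
from scipy.spatial.transform import Rotation as Ro
HUB=np.array([.549,-.1503]); 
def tip():
    s=r.state(); R=Ro.from_euler('xyz',s['tool_rot'],degrees=True).as_matrix()
    return s['ee_pos']+R[:,2]*.182,R,s
def go(target):
    t,R,s=tip(); print('tip',t.round(4),'rot',s['tool_rot'].round(1),'F',s['contact_force'].round(1),'t',s['time']); print('z',R[:,2].round(3))
    c=[t+R@np.array([a,b,0]) for a in(-.0095,.0095) for b in(-.015,.015)]; print('corners',np.round(c,4).tolist())
    print('need',(R.T@(np.array(target)-t)).round(4))
E
python3 -c "
from h import *
go([.549,-.1503,.106])"
```

```text
tip [ 0.4692 -0.1409  0.1792] rot [175.8  -1.5 131.7] F [ 2.1 -0.1 -0.3] t 6.7
z [ 0.038  0.069 -0.997]
corners [[0.4643, -0.1579, 0.1779], [0.4867, -0.138, 0.1801], [0.4517, -0.1437, 0.1784], [0.474, -0.1239, 0.1806]]
need [-0.0621  0.0478  0.0754]
```

```bash
python3 -m inch '[[-0.031,0.024,0,0,0],[-0.031,0.024,0,0,0],[0,0,0.025,0,0],[0,0,0.025,0,0],[0,0,0.023,0,0],[0,0,0,0,0],[0,0,0,0,0]]'; python3 -c "
from h import *
go([.549,-.1503,.096])
grab('scene','s1');d=load('s1');p=proj(d,[.549,-.15,.1])[0].astype(int);c=d['image'][p[1]-50:p[1]+50,p[0]-60:p[0]+60]
cv2.imwrite('pics/s1c.png',np.clip(cv2.resize(c,None,fx=5,fy=5,interpolation=2)[:,:,::-1]*1.6,0,255))"
```

```text
time: 7.58
ee_pos: [0.5423, -0.1626, 0.2905]
tool_rot: [175.7, -1.5, 131.9]
contact_force: [0.2, 0.5, 1.0]
gripper_width: 0.004
tip [ 0.5493 -0.1501  0.109 ] rot [175.7  -1.5 131.9] F [0.2 0.5 1. ] t 7.575
z [ 0.038  0.069 -0.997]
corners [[0.5444, -0.1671, 0.1077], [0.5668, -0.1472, 0.1099], [0.5318, -0.153, 0.1082], [0.5541, -0.1331, 0.1104]]
need [-0.0003 -0.0013  0.013 ][ WARN:0@1.970] global loadsave.cpp:1063 imwrite_ Unsupported depth image for selected encoder is fallbacked to CV_8U.
```

View pics/s1c.png

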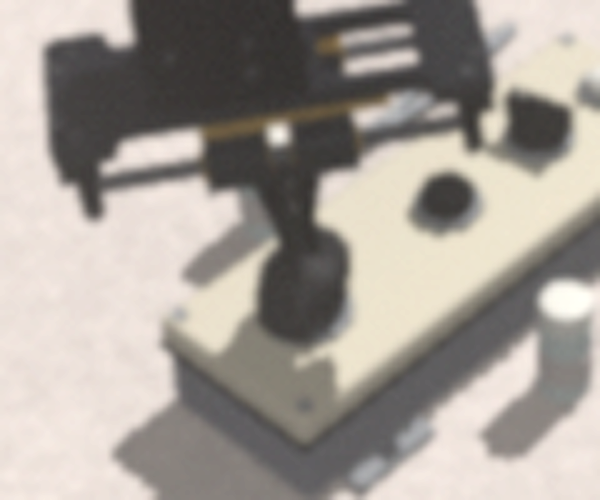

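The fingertip is over the mushroom's crown, at about (310,240) in the crop, and the fingers are slim at the tip. Next I'll press down.

```bash
python3 -m inch '[[0,0,0.005,0,0],[0,0,0.004,0,0],[0,0,0.002,0,0],[0,0,0.002,0,0],[0,0,0.002,0,0]]'; python3 -m inch '[[0,0,0.001,0,0],[0,0,0.001,0,0]]';python3 -m inch '[[0,0,0.001,0,0],[0,0,0.001,0,0]]'; python3 -c "
from h import *
go([.549,-.1503,.090])"
```

```text
time: 8.25
ee_pos: [0.5424, -0.1615, 0.2756]
tool_rot: [175.8, -1.5, 132.0]
contact_force: [-3.1, -0.3, 4.0]
gripper_width: 0.003
time: 8.5
ee_pos: [0.5425, -0.1611, 0.2723]
tool_rot: [175.8, -1.5, 132.0]
contact_force: [-0.8, 1.0, -0.3]
gripper_width: 0.002
time: 8.75
ee_pos: [0.5428, -0.1612, 0.2718]
tool_rot: [175.8, -1.5, 132.0]
contact_force: [-5.8, 1.2, 13.6]
gripper_width: 0.005
tip [ 0.5496 -0.1487  0.0903] rot [175.8  -1.5 132. ] F [-5.8  1.2 13.6] t 8.75
z [ 0.037  0.069 -0.997]
corners [[0.5448, -0.1657, 0.089], [0.5671, -0.1457, 0.0912], [0.5321, -0.1516, 0.0895], [0.5544, -0.1316, 0.0917]]
need [-0.0008 -0.0016  0.0002]
```

```bash
python3 -m inch '[[0,0,0.001,0,0],[0,0,0,0,0],[0,0,0,0,0],[0,0,0,0,0]]'; python3 -m inch '[[0,0,-0.015,0,0],[0,0,-0.015,0,0],[0,0,0,0,0]]'; python3 -c "
from h import *
# wing A face now -48deg; aim: leading face 8+15? at r=33.5
u=np.array([np.cos(np.radians(-48)),np.sin(np.radians(-48))]); n=np.array([-u[1],u[0]])
for q in (.022,):
    p=HUB+.0335*u+q*n; print(p); go([*p,.072])
"
```

```text
time: 9.25
ee_pos: [0.5428, -0.1612, 0.2717]
tool_rot: [175.8, -1.5, 132.0]
contact_force: [-5.8, 0.6, 15.1]
gripper_width: 0.005
time: 9.62
ee_pos: [0.5422, -0.1635, 0.3013]
tool_rot: [175.7, -1.3, 132.0]
contact_force: [0.7, -0.1, -0.8]
gripper_width: 0.006
[ 0.58776506 -0.16047448]
tip [ 0.5495 -0.1511  0.1199] rot [175.7  -1.3 132. ] F [ 0.7 -0.1 -0.8] t 9.625
z [ 0.04   0.068 -0.997]
corners [[0.5447, -0.1682, 0.1185], [0.567, -0.1482, 0.1208], [0.532, -0.1541, 0.119], [0.5543, -0.1341, 0.1212]]
need [-0.0336  0.0186  0.0486]
```

```bash
python3 -m inch '[[-0.0336,0.0186,0,0,0],[0,0,0,0,0],[0,0,0.016,0,0],[0,0,0.016,0,0],[0,0,0.0165,0,0],[0,0,0,0,0],[0,0,0,0,0]]'; python3 -c "
from h import *
go([.5878,-.1605,.072])
grab('scene','s2');d=load('s2');p=proj(d,[.56,-.15,.08])[0].astype(int);c=d['image'][p[1]-30:p[1]+30,p[0]-40:p[0]+40]
cv2.imwrite('pics/s2c.png',np.clip(cv2.resize(c,None,fx=9,fy=9,interpolation=2)[:,:,::-1]*1.8,0,255).astype('uint8'))"
```

```text
time: 10.5
ee_pos: [0.5796, -0.1723, 0.2516]
tool_rot: [175.8, -1.5, 132.0]
contact_force: [-0.1, -1.5, -0.5]
gripper_width: 0.005
tip [ 0.5864 -0.1597  0.0701] rot [175.8  -1.5 132. ] F [-0.1 -1.5 -0.5] t 10.5
z [ 0.037  0.069 -0.997]
corners [[0.5816, -0.1767, 0.0688], [0.6039, -0.1568, 0.071], [0.5689, -0.1626, 0.0693], [0.5912, -0.1426, 0.0715]]
need [-0.0015  0.0007 -0.0019]
```

View pics/s2c.png

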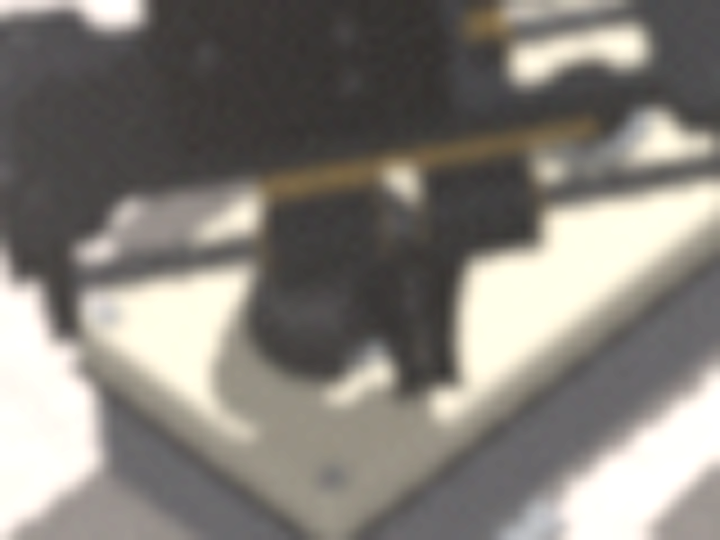

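The finger is down beside the wing with a visible gap to the hub. I'll slide it toward the wing face.

```bash
python3 -m inch '[[-0.002,-0.003,0,0,0],[0,-0.003,0,0,0],[0,-0.002,0,0,0],[0,0,0,0,0]]'; python3 -m inch '[[0,-0.002,0,0,0],[0,0,0,0,0]]'; python3 -m inch '[[0,-0.002,0,0,0],[0,0,0,0,0]]'; python3 -m inch '[[0,-0.002,0,0,0],[0,0,0,0,0]]'
cat >> h.py <<'E'
def pol():
    t,R,s=tip(); d=t[:2]-HUB; yaw=np.radians(s['tool_rot'][2]); f=s['contact_force']
    ux=-np.array([np.cos(yaw),np.sin(yaw)]); uy=R[:2,1]
    print('radial %.4f tang %.4f z %.4f yaw %.1f F rad %.1f tang %.1f z %.1f t %.2f'%(d@ux,d@uy,t[2],np.degrees(yaw),f[:2]@ux,f[:2]@uy,f[2],s['time']))
E
python3 -c "
from h import *
pol()"
```

```text
time: 11.05
ee_pos: [0.5748, -0.1793, 0.251]
tool_rot: [175.8, -1.5, 132.0]
contact_force: [-0.6, -0.6, 0.7]
gripper_width: 0.004
time: 11.3
ee_pos: [0.5735, -0.1804, 0.2508]
tool_rot: [175.8, -1.5, 132.0]
contact_force: [-0.0, -0.8, -0.2]
gripper_width: 0.004
time: 11.55
ee_pos: [0.572, -0.1817, 0.2507]
tool_rot: [175.7, -1.5, 132.0]
contact_force: [-0.1, 0.7, 0.5]
gripper_width: 0.003
time: 11.8
ee_pos: [0.5706, -0.1829, 0.2507]
tool_rot: [175.7, -1.5, 132.0]
contact_force: [1.4, 3.0, 1.8]
gripper_width: 0.001
radial 0.0339 tang 0.0078 z 0.0692 yaw 132.0 F rad -1.2 tang 3.0 z 1.8 t 11.80
```

```bash
python3 -m inch '[[-0.0008,-0.0034,-0.0002,0.1,0],[-0.0008,-0.0034,-0.0002,0.1,0],[-0.0008,-0.0034,-0.0002,0.1,0],[0,0,0,0,0]]'; python3 -c "
from h import *
pol()"
```

```text
time: 12.3
ee_pos: [0.5639, -0.1911, 0.2506]
tool_rot: [176.4, -2.7, 114.9]
contact_force: [1.0, 2.0, 1.8]
gripper_width: 0.004
radial 0.0348 tang 0.0080 z 0.0691 yaw 114.9 F rad -1.4 tang 1.8 z 1.8 t 12.30
```

```bash
python3 -m inch '[[-0.0006,-0.0035,-0.0002,0.1,0],[-0.0006,-0.0035,-0.0002,0.1,0],[0,0,0,0,0]]'; python3 -c "
from h import *
pol()"; python3 -m inch '[[-0.0004,-0.0035,-0.0002,0.1,0],[-0.0004,-0.0035,-0.0002,0.1,0],[0,0,0,0,0]]'; python3 -c "
from h import *
pol()"
```

```text
time: 12.68
ee_pos: [0.5577, -0.195, 0.2503]
tool_rot: [177.0, -3.3, 103.5]
contact_force: [1.5, 0.0, 0.9]
gripper_width: 0.009
radial 0.0350 tang 0.0076 z 0.0689 yaw 103.5 F rad 0.3 tang 1.5 z 0.9 t 12.68
time: 13.05
ee_pos: [0.5509, -0.1971, 0.2501]
tool_rot: [177.7, -3.9, 92.1]
contact_force: [1.1, -0.2, 0.4]
gripper_width: 0.007
radial 0.0345 tang 0.0074 z 0.0686 yaw 92.1 F rad 0.2 tang 1.1 z 0.4 t 13.05
```

```bash
python3 -m inch '[[-0.0004,-0.0035,-0.0002,0.1,0],[0,0,0,0,0],[0,0,0,0,0]]'; python3 -c "
from h import *
pol()
grab('scene','s3');d=load('s3');p=proj(d,[.555,-.16,.08])[0].astype(int);c=d['image'][p[1]-30:p[1]+30,p[0]-40:p[0]+40]
cv2.imwrite('pics/s3c.png',np.clip(cv2.resize(c,None,fx=9,fy=9,interpolation=2)[:,:,::-1]*2.,0,255).astype('uint8'))"
```

```text
time: 13.42
ee_pos: [0.5475, -0.1974, 0.2502]
tool_rot: [178.1, -4.1, 86.4]
contact_force: [1.6, -0.7, -1.0]
gripper_width: 0.006
radial 0.0342 tang 0.0076 z 0.0687 yaw 86.4 F rad 0.6 tang 1.6 z -1.0 t 13.43
```

View pics/s3c.png

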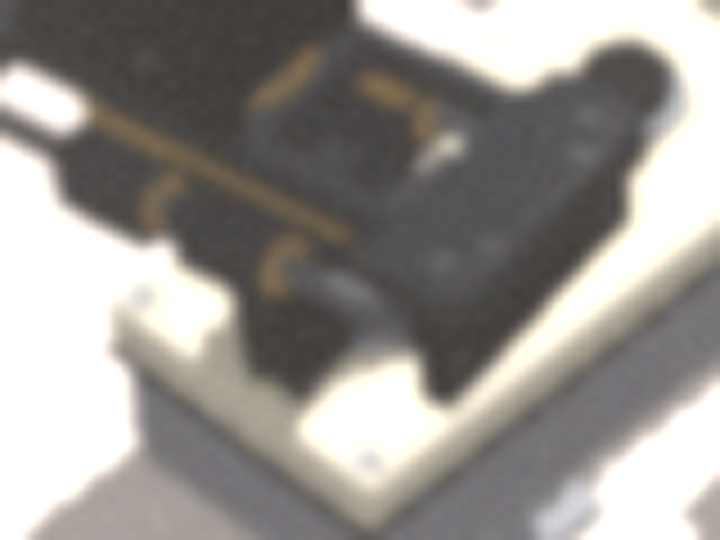

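```bash
python3 -m inch '[[-0.0004,-0.0035,-0.0002,0.1,0],[0,0,0,0,0],[0,0,0,0,0]]'; python3 -c "
from h import *
pol()"; python3 -m inch '[[-0.012,0.002,0,0,0],[-0.013,0,0,0,0],[-0.01,0,0,0,0],[-0.01,0,-0.02,0,0],[0,0,-0.04,0,0],[0,0,-0.05,0,0],[-0.05,0,-0.04,0,0],[0,0,0,0,0]]'; python3 -c "
from h import *
pol()
grab('scene','s4');d=load('s4');p=proj(d,[.555,-.14,.08])[0].astype(int);c=d['image'][p[1]-30:p[1]+30,p[0]-40:p[0]+40]
w=grab('wrist','w4')['image']
c=cv2.resize(c,(400,300),interpolation=2)
cv2.imwrite('pics/s4c.png',np.clip(np.hstack([c.astype(float)*2,cv2.resize(w,(400,300)).astype(float)*1.4])[:,:,::-1],0,255).astype('uint8'))"
```

```text
time: 13.85
ee_pos: [0.544, -0.1975, 0.2502]
tool_rot: [178.6, -4.3, 80.6]
contact_force: [1.1, -1.7, -0.6]
gripper_width: 0.008
radial 0.0339 tang 0.0075 z 0.0688 yaw 80.6 F rad 1.5 tang 1.4 z -0.6 t 13.85
time: 14.85
ee_pos: [0.5247, -0.3041, 0.3981]
tool_rot: [178.1, -4.0, 80.3]
contact_force: [0.9, -0.1, 0.0]
gripper_width: 0.002
radial 0.1431 tang 0.0084 z 0.2166 yaw 80.3 F rad -0.0 tang 0.9 z 0.0 t 14.85
```

View pics/s4c.png

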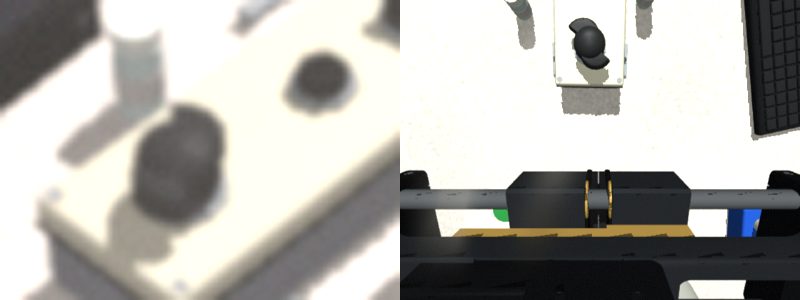

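In the scene crop the head is clear of the arm, at about (180,165). In the wrist view at (589,42) its wings look back at rest. The scene camera is fixed, so I'll compare this frame with the first one to check height and angle.

Run:
```python
from h import *
a,b=load('scene0'),load('s4')
def m(d):
    k=(d['image'].max(2)<62).astype('uint8'); p=proj(d,[.549,-.15,.085])[0]
    n,l,st,ce=cv2.connectedComponentsWithStats(k); i=l[int(p[1]),int(p[0])]; return l==i,st[i],ce[i]
A,B=m(a),m(b); print(A[1:],B[1:],'xor',(A[0]^B[0]).sum())
print('6mm drop moves px',proj(a,[.549,-.15,.096])-proj(a,[.549,-.15,.090]))
```

```text
(array([229, 248,  18,  23, 320], dtype=int32), array([238.18125, 259.45   ])) (array([230, 248,  17,  23, 308], dtype=int32), array([238.26948052, 259.37987013])) xor 12
6mm drop moves px [[-0.14217774 -1.84127188]]
```

The head's mask matches the first frame (12 px differ; still latched would have shifted it about 1.8 px). So the mushroom is out and its head is at rest. Next is the re-arm button.

```bash
python3 -c "
from h import *
go([.5655,-.0537,.085])"
```

```text
tip [ 0.5314 -0.2886  0.2117] rot [178.5  -4.3  80.3] F [-0.5  0.4  0.2] t 14.95
z [ 0.038  0.069 -0.997]
corners [[0.515, -0.2954, 0.2106], [0.5446, -0.3005, 0.2113], [0.5182, -0.2767, 0.212], [0.5477, -0.2818, 0.2128]]
need [ 0.2272 -0.0096  0.1437]
```

```bash
python3 -m inch '[[0.045,-0.002,0,0,0],[0.046,-0.002,0,0,0],[0.046,-0.002,0,0,0],[0.045,-0.002,0,0,0],[0.045,-0.002,0,0,0],[0,0,0.03,0,0],[0,0,0.035,0,0],[0,0,0.035,0,0],[0,0,0.03,0,0],[0,0,0.01,0,0],[0,0,0,0,0],[0,0,0,0,0]]'; python3 -c "
from h import *
go([.5655,-.0537,.073])
grab('scene','s5');d=load('s5');p=proj(d,[.56,-.06,.08])[0].astype(int);c=d['image'][p[1]-30:p[1]+30,p[0]-40:p[0]+40]
cv2.imwrite('pics/s5c.png',np.clip(cv2.resize(c,None,fx=8,fy=8,interpolation=2)[:,:,::-1]*2.,0,255).astype('uint8'))"
```

```text
time: 16.45
ee_pos: [0.5583, -0.0659, 0.2703]
tool_rot: [178.4, -4.3, 80.4]
contact_force: [0.4, -0.2, 0.1]
gripper_width: 0.001
tip [ 0.5655 -0.0533  0.0889] rot [178.4  -4.3  80.4] F [ 0.4 -0.2  0.1] t 16.45
z [ 0.039  0.069 -0.997]
corners [[0.5491, -0.0601, 0.0878], [0.5787, -0.0652, 0.0886], [0.5522, -0.0415, 0.0892], [0.5818, -0.0465, 0.09]]
need [-0.0015 -0.0003  0.0158]
```

View pics/s5c.png

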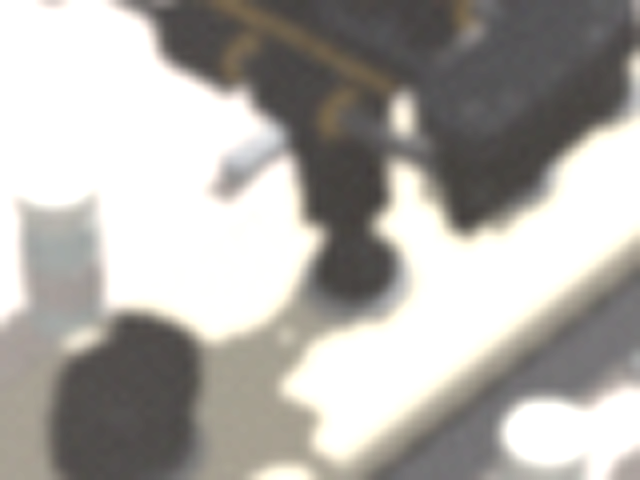

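The fingertip is right above the re-arm button at about (355,265). I'll press it now.

```bash
python3 -m inch '[[0,0,0.006,0,0],[0,0,0.006,0,0],[0,0,0.004,0,0],[0,0,0.002,0,0],[0,0,0.002,0,0],[0,0,0,0,0]]'; python3 -m inch '[[0,0,0.001,0,0],[0,0,0,0,0]]'; python3 -m inch '[[0,0,0.001,0,0],[0,0,0,0,0]]'; python3 -c "
from h import *
go([.5655,-.0537,.068])"
```

```text
time: 17.25
ee_pos: [0.5586, -0.0648, 0.2503]
tool_rot: [178.6, -4.2, 80.4]
contact_force: [-6.6, -1.8, 12.1]
gripper_width: 0.004
time: 17.5
ee_pos: [0.5587, -0.0648, 0.2502]
tool_rot: [178.6, -4.2, 80.4]
contact_force: [-9.5, -0.8, 19.3]
gripper_width: 0.001
time: 17.75
ee_pos: [0.5587, -0.0648, 0.2501]
tool_rot: [178.6, -4.2, 80.4]
contact_force: [-13.0, -1.1, 24.9]
gripper_width: 0.003
tip [ 0.5654 -0.0523  0.0686] rot [178.6  -4.2  80.4] F [-13.   -1.1  24.9] t 17.75
z [ 0.036  0.068 -0.997]
corners [[0.549, -0.0591, 0.0676], [0.5786, -0.0642, 0.0683], [0.5522, -0.0405, 0.0689], [0.5817, -0.0455, 0.0697]]
need [-0.0014  0.0003  0.0005]
```

The force has risen sharply to 25 N at tip height 0.0686, so the button is on its end stop. I'll release and retract.

```bash
python3 -m inch '[[0,0,0,0,0],[0,0,-0.005,0,0],[0,0,-0.02,0,0],[0,0,-0.04,0,0],[0,0,-0.05,0,0],[-0.05,0,-0.03,0,0],[-0.06,0,0,0,0],[-0.06,0,0,0,0],[-0.06,0,0,0,0],[0,0,0,0,0],[0,0,0,0,0],[0,0,0,0,0]]'
python3 - <<'E'
from h import *
grab('scene','s6'); grab('top','t6'); a,b=load('scene0'),load('s6')
for nm,P in(('mush',[.549,-.15,.085]),('rearm',[.5655,-.0537,.07]),('sel',[.577,.013,.08])):
    for d in(a,b):
        k=(d['image'].max(2)<62).astype('uint8'); p=proj(d,P)[0]
        n,l,st,ce=cv2.connectedComponentsWithStats(k); i=l[int(p[1]),int(p[0])]; print(nm,st[i],ce[i])
df=(cv2.absdiff(cv2.GaussianBlur(a['image'],(5,5),0),cv2.GaussianBlur(b['image'],(5,5),0)).max(2)>50)
print('diff px near station',df[200:300,205:335].sum()); s=r.state(); print(s['ee_pos'],s['contact_force'],s['time'])
cv2.imwrite('pics/s6.png',b['image'][:,:,::-1])
E
```

```text
time: 19.25
ee_pos: [0.5154, -0.2992, 0.3744]
tool_rot: [178.6, -4.3, 80.5]
contact_force: [-0.2, -0.2, 0.2]
gripper_width: 0.005
mush [229 248  18  23 320] [238.18125 259.45   ]
mush [230 248  17  23 309] [238.27508091 259.41423948]
rearm [261 237  12  10  82] [266.48780488 241.69512195]
rearm [262 237  10  10  76] [266.56578947 241.57894737]
sel [279 221  13  13 127] [284.8503937  227.12598425]
sel [280 221  12  12 115] [284.83478261 226.90434783]
diff px near station 400
[ 0.51551751 -0.29915689  0.37460226] [ 0.01557372 -0.43879305 -0.02901188] 19.35
```

View pics/s6.png

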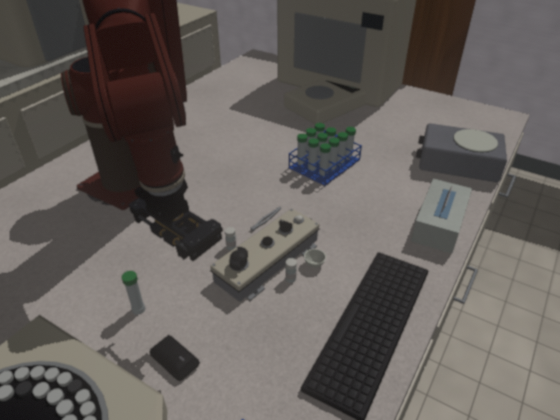

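The arm is clear. The mushroom (239,258), re-arm button (267,241), selector (285,227) and all bystanders are where they were at the start, so I'm handing in.

```bash
python3 -c "
from station import r
print(r.job_done())"
```

```text
the job is handed in; nothing more can be done
None
```

I did the stop-button check and handed it in at about 19 s of the 51 s allowed; the system reports no verdict.

- **Mushroom press:** I pressed the crown with closed fingers until it snapped over, and held it at about 15 N on its end stop.
- **Wing push:** I pushed wing_a clockwise with the fingertip through about 0.9 rad of arc, then slid off it sideways. I couldn't read the head's angle directly; the arm hid it during the push.
- **Re-arm press:** I pressed the round button to its end stop, where the force rose to 25 N, and let go.

**Last checks:**
- In the fixed scene camera, the mushroom, re-arm button and selector lie within about 0.3 px of their first positions. Still latched, the mushroom would have shifted about 1.8 px.
- The last picture shows every bystander where it started, and the arm is clear with near-zero contact force.
- A coarse image comparison showed 400 changed pixels around the station. I put these down to the arm and its shadow but did not confirm it.

**What went wrong:** my first wrist turn went the wrong way and ran the last joint up to just inside its limit. That left the tool tilted about 4.5° for the rest of the job, and I allowed for the tilt in the later moves.

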